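# Clear the safety bar and stamp with the treadle press

## Robot

A 6-joint arm with a two-finger parallel gripper is mounted at the origin on the work surface. World frame = base frame: x ahead of the robot, y to its left, z up, the work surface at z = 0. Lengths are in mm, angles in rad, forces in N, time in s.
With the tool pointing down it reaches from about 350 to 775 mm from the base axis. Payload 7.3 kg.
Tool frame: the origin (TCP) lies on the centre line of the jaws, within the pads' length; the fingertips stand 14 mm ahead of it and the grasp point (between the pads) lies 5 mm behind it; z points along the fingers, y is the line along which they close (so a half turn about z gives the same grasp; the last joint's range is limited). The gripper opens to 92 mm and grips with 3 to 60 N. Pads are 19 mm wide; open, the fingers measure 130 mm over their backs; the gripper's body (75 mm by 190 mm) begins 47 mm behind the grasp point.
Start: joints at [-1.406, 0.342, 1.524, -0, 1.275, -0.146], TCP at [160.578, -499.86, 218.941] pointing down, gripper open.
Joint ranges: [-2.53, 2.53], [-0.77, 2.02], [0.04, 2.7], [-1, 4.14], [0.28, 2.66], [-3.11, 3.11]. Speed limits (rad/s): [2.57, 2.57, 3.14, 3.14, 3.14, 3.14].

## Interface

Orientations are given as [roll, pitch, yaw] about the fixed x, y, z axes, in that order (R = Rz(yaw) Ry(pitch) Rx(roll)).
In Python, from plant import get_obs, capture, bot, spot_in, trace, pinpoint gives the robot as it stands.
- The arm moves only by the tool play_rows, never from a script. Its argument "rows" is a list of rows, each a list of 2 entries, a list of its own where there are three numbers: the shift along the world's x, y, z in units of 3 cm (1.0 is 3 cm), then the turn, a rotation vector about the world's x, y, z in units of 8 degrees (1.0 is 8 degrees). A call has 1 to 12 rows; each row shifts and turns the commanded pose from where the row before left it; what a row does not reach is not made up. A row lasts 1/8 s, in which the tool goes at most 62.5 mm and 10.7 degrees, less where a joint would pass 70% of its speed; a pose out of reach is approached as far as the arm can. A call with a number of a shift or a turn outside -1 to 1 is refused whole. A call with a gripper value outside its range is refused whole. "hand" is the opening, from -1 (shut) to 1 (fully open), set as the call begins (left out, the last holds). The fingers move at their own pace and stop on an object; the grip force is fixed at half the most. Time passes only in rows, so rows that do not move let the fingers close. It gives the time, the measured TCP pose, the force, the opening and the grip force at its end, in the units of the state.
- get_obs(): the state, without advancing time (a new reading comes with each control period).
- capture(name): name is "side" or "top" or "wrist"; returns a dict with "frame" (384x512x3 uint8, red, green, blue), "fov_y" (degrees; the focal length in pixels is half the picture's height over the tangent of half this angle, whatever the lens; pixels are square), "cx", "cy" (the principal point, pixels), "dist" ([k1, k2, p1, p2, k3] as OpenCV has them; the pictures are not rectified), "rvec" (rotation vector, rad) and "tvec" (3), from world to camera coordinates, as OpenCV has them; the wrist camera has in their place "hand_eye" (4x4, takes a point from camera to tool coordinates, whose origin is the TCP and whose axes are the flange's). Camera axes: x right, y down, z forward; pixel columns grow to the right and rows downward; lengths in mm; the calibration is good to about 2 mm. A picture is of the moment at which its call begins: read the wrist's pose just before it. There is no depth.
- bot.close_job(): hands the job in; it is judged then, once.
Trained networks look in the newest picture that a camera, given by its name, has taken for a name from the list of things; names that differ only in an ending like _2 or _b are one class to them, and where a whole thing is asked for, a point or a joint stands for the part that bears it (a point fixed in the world has none). Each returns a list of dicts, best first, with "p" (0 to 1); they miss things now and then, are a little off and sometimes report something else, mostly with a low value. They report only what shows in the picture. A call takes as long as a camera call. They do not tell look-alikes from the thing itself.
- spot_in(query, camera): "at" ([row, column] in pixels, amid what is visible of it).
- trace(query, camera): "mask" (384x512 bool, what is visible of it) and "at" ([row, column] in pixels, amid what is visible of it).
- pinpoint(query, camera): "at" ([row, column] in pixels: a listed point, or the origin of a listed thing).
The state is a dict: "time": time; "joint_positions": joint angles; "dq": joint speeds; "tau": joint torques, N m; "tool_pos": TCP position; "tcp_rot": TCP orientation; "contact_force": force on the tool from outside, world axes, zero at the start; "moment": the same for the moment, N m; "grip_width": finger opening in mm; "finger_force": force on a finger pad.
Only numpy, scipy, OpenCV 4.12 (cv2) and the standard library are available. Lean on these libraries where they do the work, as an engineer would, in place of code of your own. Each camera call takes 0.05 s, during which the arm holds its last target. There are 200 camera calls.

## Task

The copper part in the small marking press is ready to be stamped, but the red safety bar still blocks the press's pedal from below. Take the bar out from under the pedal and lay it flat in the empty grey tray (set it down, do not drop it); then push the pedal all the way down to its stop, keep it down for at least one full second, and let it come all the way back up. Leave everything else on the bench where it stands: do not shift it or knock it over.

Things in the scene. Friction and masses are not known exactly. Their poses are not given: they have to be found in the camera images.
- press: Bench marking press, fixed. Origin on the table on its middle line; x points from pedal to column (roughly away from the robot), y across, z up. Hinge cheeks (44 mm high, out to y = +-49 mm) at x = 17 to 47 mm; white column, 60 mm wide, from x = 52 mm, with a blue head up to 180 mm high; behind it, at x = 145 mm, an anvil with a copper part and the ram, which the pedal drives down.
- pedal (a joint): Pedal angle, rad: 0 = up (sprung), 0.26 = down on its stop. Grey plate 70 mm wide, 12 mm thick, tread black with yellow ribs; hinged at x = 30 mm, z = 38 mm in the press frame, reaching 145 mm from there towards -x; it rises 0.30 rad when up (front edge at x = -108 mm, top 87 mm high), 0.04 rad when down. Open beneath. Takes 6 N at the tread to start, 11 N at the stop.
- pedal_pad (a point): Point on the top face of the pedal's tread, on its middle line, 118 mm from the hinge; moves with the pedal: about 79 mm over the table when up, 50 mm when down. The place to press.
- bar: Red safety bar, yellow ends, loose: solid block 28 mm (x) by 150 mm (y) by 44 mm (z), about 0.2 kg. Origin at the centre of its underside. At the start it lies on the table crosswise under the pedal, 58 to 68 mm on the -x side of the press's origin, sticking out 10 to 70 mm on either side, 5 to 15 mm below the pedal, which it stops about half way down.
- bar_mid (a point): Centre of the red bar's volume, 22 mm above its origin.
- tray: Empty grey open tray fixed to the table, 210 mm (x) by 120 mm (y), 30 mm high, walls and floor 5 mm thick, open on top. Origin at the centre of its underside, so its inner floor is at z = 5 mm. It stands to the left or to the right.
- pallet: Black pallet with copper parts, 210 mm (x) by 120 mm (y), 42 mm high, fixed to the table, on the side where the tray is not. Origin at the centre of its underside.
- ref_sphere: Reference sphere: white ball on a thin steel post and a round dark foot, foot radius 26 mm, 117 mm high, loose. Stands beside the pedal, on its left or right. Origin at the centre of its underside.
- cleaner: Amber bottle of cleaner, radius 26 mm, 120 mm high, loose. Stands beside the pedal, on the other side. Origin at the centre of its underside.
- bracket_a: Loose copper bracket, 45 mm by 36 mm, 34 mm high, in front of the pedal, off to one side. Origin at the centre of its underside.
- bracket_b: Second loose copper bracket, like the first, in front of the pedal, on the other side. Origin at the centre of its underside.
Not all that is in view belongs to the job. Several things have the shape of the bar; the one meant has the colours described above.

How it is judged (in metres and radians):
On the way, in this order (a step that is already met when the one before it is completed fails the run):
1. the red bar lies flat in the tray, let go (x of bar_mid in the frame of tray between -0.04 and 0.04 m and y of bar_mid in the frame of tray between -0.045 and 0.045 m and z of bar_mid in the frame of tray below 0.036 m and angle between bar's own y axis and vertical between 1.47 and 1.67 rad and contact force between the fingers and bar below 0.1 N and linear speed of bar below 0.02 m/s), for 0.2 s.
2. the pedal is pushed down to its stop (over 0.235 rad of 0.26) and kept there for one second (value of joint pedal above 0.235 rad), for 1 s.
At the end, for the whole second after the job is handed in: The red bar lies flat on the tray's floor (its middle within 40 mm lengthwise and 45 mm crosswise of the tray's middle, at most 36 mm above the tray's underside, level within 0.1 rad) and at rest, and the pedal is fully up again (below 0.03 rad) (x of bar_mid in the frame of tray between -0.04 and 0.04 m and y of bar_mid in the frame of tray between -0.045 and 0.045 m and z of bar_mid in the frame of tray below 0.036 m and angle between bar's own y axis and vertical between 1.47 and 1.67 rad and value of joint pedal below 0.03 rad and linear speed of bar below 0.02 m/s); the robot touches nothing.
It fails at once if a bystander was shifted more than 20 mm or tipped (distance of any of ref_sphere, cleaner, bracket_a, bracket_b from where it was at the start of the episode above 0.02 m or angle between any of ref_sphere, cleaner, bracket_a, bracket_b's own z axis and vertical above 0.3 rad).
It fails at once if the bar was dropped into the tray (faster than 0.8 m/s there) (z of bar_mid in the frame of tray below 0.07 m and x of bar_mid in the frame of tray between -0.1 and 0.1 m and y of bar_mid in the frame of tray between -0.06 and 0.06 m and linear speed of bar above 0.8 m/s).
It also fails if it takes over 69 s, if anything falls off the work surface, if the arm or the gripper's body presses on something with over 40 N, if the wrist force passes 120 N, or if a joint passes its speed limit or range.

## Working session

There is one attempt and no reset: what is moved stays moved. The work goes in short steps, Python scripts to look and compute and a tool call to move; the robot and the scene stay as the last step left them, time stands still between calls to the robot, and variables do not carry over. Pictures are saved under pics/ and viewed, at most 10 in all, crops included, and the job is handed in when it is done.

Besides the shell and the picture viewer there is one more tool, called after "Call:" as name(argument=value, ...) on one line, values as JSON. play_rows: Moves the arm, as the interface text tells. Shifts and turns lie within -1 to 1; 1 stands for 3 cm of shift or 8 degrees of turn. Its arguments: {"type":"object","properties":{"rows":{"type":"array"},"hand":{"type":"number"}},"required":["rows"]}

```bash
mkdir -p pics; ls; cat > h.py <<'E'
import numpy as np, cv2, json
from plant import get_obs, capture, bot, spot_in, trace, pinpoint
def cam(c):
    h=c['frame'].shape[0]; f=h/2/np.tan(np.radians(c['fov_y'])/2)
    K=np.array([[f,0,c['cx']],[0,f,c['cy']],[0,0,1.]])
    return K,np.array(c['dist'],float)
def ext(c,pose=None):
    if 'rvec' in c:
        return cv2.Rodrigues(np.array(c['rvec'],float))[0],np.array(c['tvec'],float).ravel()
    from scipy.spatial.transform import Rotation as R
    T=np.eye(4);T[:3,:3]=R.from_euler('xyz',pose['tcp_rot']).as_matrix();T[:3,3]=pose['tool_pos']
    M=np.linalg.inv(T@np.array(c['hand_eye']));return M[:3,:3],M[:3,3]
def onz(c,at,z,pose=None):
    "pixel [row,col] -> world point on plane z"
    K,d=cam(c);R,t=ext(c,pose)
    u=cv2.undistortPoints(np.array([[[at[1],at[0]]]],float),K,d).ravel()
    o=-R.T@t;r=R.T@np.array([u[0],u[1],1]);return o+r*(z-o[2])/r[2]
def proj(c,P,pose=None):
    K,d=cam(c);R,t=ext(c,pose)
    return cv2.projectPoints(np.atleast_2d(np.array(P,float)),cv2.Rodrigues(R)[0],t,K,d)[0].reshape(-1,2)
def tri(cs,ats):
    A=[]
    for c,at in zip(cs,ats):
        K,d=cam(c);R,t=ext(c);u=cv2.undistortPoints(np.array([[[at[1],at[0]]]],float),K,d).ravel()
        P=np.c_[R,t];A+= [u[0]*P[2]-P[0],u[1]*P[2]-P[1]]
    A=np.array(A);return np.linalg.lstsq(A[:,:3],-A[:,3],rcond=None)[0]
def save(n,im,s=1):
    cv2.imwrite('pics/'+n,cv2.resize(im[:,:,::-1],None,fx=s,fy=s,interpolation=cv2.INTER_CUBIC))
E
python3 - <<'E'
from h import *
a=capture('top');b=capture('side')
H0=dict(bar=22,tray=0,pallet=0,ref_sphere=0,cleaner=0,bracket_a=0,press=0,pedal_pad=79,bar_mid=22)
for n in H0:
    for nm,c in (('top',a),('side',b)):
        print(n,nm,[(np.round(r['at']).tolist(),round(r['p'],2),np.round(onz(c,r['at'],0 if n=='bar' else H0[n])[:2]).tolist()) for r in pinpoint(n,nm)[:4]])
save('top.png',a['frame'],1.5);save('side.png',b['frame'],1.5)
E
```

```text
pics
bar top [([113.0, 368.0], 0.81, [716.0, -255.0]), ([165.0, 258.0], 0.62, [582.0, 21.0]), ([265.0, 216.0], 0.59, [330.0, 122.0])]
bar side [([254.0, 307.0], 0.91, [334.0, 123.0]), ([145.0, 220.0], 0.8, [712.0, -255.0]), ([208.0, 230.0], 0.66, [587.0, 17.0])]
tray top [([221.0, 122.0], 0.81, [437.0, 360.0])]
tray side [([324.0, 244.0], 0.74, [442.0, 370.0])]
pallet top [([225.0, 419.0], 0.8, [436.0, -382.0])]
pallet side [([138.0, 304.0], 0.68, [436.0, -370.0])]
ref_sphere top [([162.0, 322.0], 0.8, [591.0, -143.0])]
ref_sphere side [([172.0, 246.0], 0.63, [587.0, -147.0])]
cleaner top [([146.0, 195.0], 0.76, [630.0, 181.0])]
cleaner side [([248.0, 196.0], 0.84, [634.0, 186.0]), ([190.0, 286.0], 0.36, [442.0, -98.0])]
bracket_a top [([218.0, 305.0], 0.58, [451.0, -100.0]), ([195.0, 186.0], 0.48, [504.0, 200.0])]
bracket_a side [([266.0, 237.0], 0.57, [507.0, 211.0])]
press top [([137.0, 266.0], 0.56, [653.0, -0.0])]
press side [([204.0, 215.0], 0.97, [635.0, 14.0])]
pedal_pad top [([169.0, 255.0], 0.77, [566.0, 26.0])]
pedal_pad side [([191.0, 231.0], 0.72, [579.0, 21.0]), ([204.0, 216.0], 0.66, [606.0, 79.0])]
bar_mid top [([109.0, 370.0], 0.81, [721.0, -257.0]), ([264.0, 217.0], 0.6, [336.0, 116.0]), ([164.0, 258.0], 0.55, [583.0, 18.0])]
bar_mid side [([250.0, 311.0], 0.95, [323.0, 125.0]), ([140.0, 214.0], 0.87, [730.0, -246.0]), ([205.0, 232.0], 0.71, [578.0, 22.0])]
```

View pics/top.png

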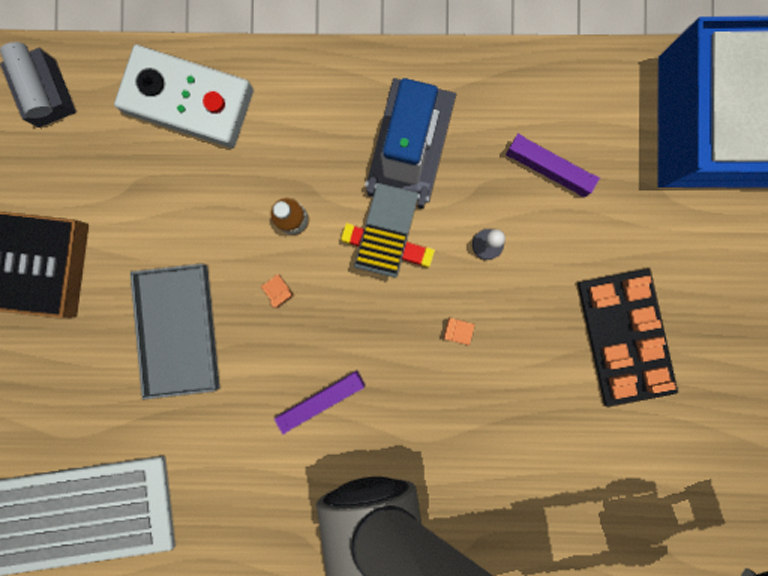

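View pics/side.png

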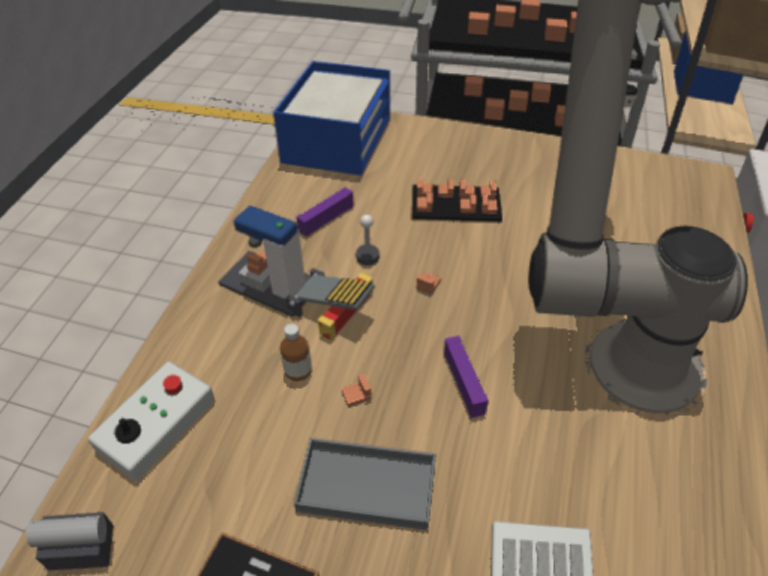

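The top picture (512x384 pixels) has three bar-shaped things. Two are plain purple: (row 113, col 368) and (row 265, col 216). The third is red with yellow ends, lying under the pedal at (row 165, col 258), and that is the one described. The tray is at (221,122), the sphere at (162,322) and the bottle at (146,195). Next is a close crop of the bar, plus measurements.

```bash
python3 - <<'E'
from h import *
o=get_obs();print({k:np.round(o[k],3).tolist() for k in ('time','joint_positions','tool_pos','tcp_rot','grip_width')})
a=capture('top');b=capture('side')
save('crop.png',np.hstack([a['frame'][110:230,180:340],b['frame'][130:250,170:330]]),2.4)
for nm,c in (('top',a),('side',b)):
    hsv=cv2.cvtColor(c['frame'],cv2.COLOR_RGB2HSV)
    for r in trace('bar',nm):
        m=r['mask'];print(nm,np.round(r['at']),round(r['p'],2),'px',m.sum(),'medhue',np.median(hsv[m],axis=0))
    r=trace('tray',nm)[0];q=cv2.minAreaRect(np.argwhere(r['mask'])[:,::-1].astype(np.float32));bx=cv2.boxPoints(q)
    W=np.array([onz(c,p[::-1],30)[:2] for p in bx]);print('tray',W.round().tolist(),W.mean(0).round(1))
c=capture('wrist');print(np.round(c['hand_eye'],3).tolist(),c['fov_y'])
E
```

```text
{'time': 1.0, 'joint_positions': [-1.406, 0.342, 1.524, -0.0, 1.275, -0.146], 'tool_pos': [160.564, -499.851, 218.939], 'tcp_rot': [3.142, 0.0, 0.311], 'grip_width': 91.845}
top [265. 212.] 0.89 px 763 medhue [138. 159. 163.]
top [110. 367.] 0.69 px 975 medhue [138. 159. 162.]
top [164. 270.] 0.67 px 398 medhue [  2. 212. 221.]
tray [[539.0, 442.0], [553.0, 315.0], [342.0, 290.0], [329.0, 415.0]] [440.8 365.4]
side [145. 218.] 0.95 px 611 medhue [139. 132.  68.]
side [210. 222.] 0.83 px 417 medhue [  9. 155.  99.]
side [250. 308.] 0.59 px 803 medhue [139. 137. 130.]
tray [[532.0, 455.0], [563.0, 322.0], [342.0, 297.0], [328.0, 429.0]] [441.1 375.7]
[[-0.001, -0.963, -0.27, 73.742], [1.0, -0.001, -0.0, -0.419], [0.0, -0.27, 0.963, -164.34], [0.0, 0.0, 0.0, 1.0]] 59.45986020540205
```

View pics/crop.png

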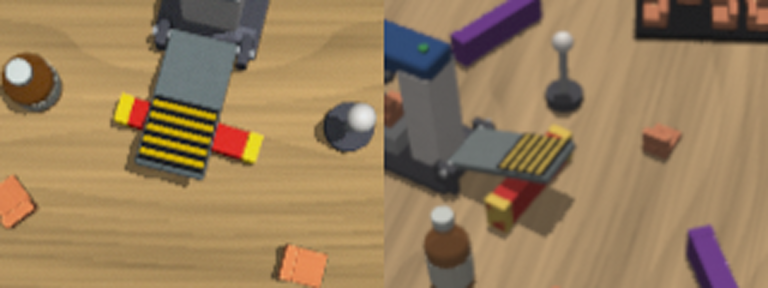

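The crop confirms it: red bar with yellow ends under the striped pedal, with the longer overhang on the right (sphere) side, about 60 px in the crop. I'll move over it for a wrist view.

Call:
play_rows(rows=[[[0.8,1,0.1],[0,0,0.6]],[[0.8,1,0.1],[0,0,0.6]],[[0.8,1,0.1],[0,0,0.6]],[[0.8,1,0.1],[0,0,0.6]],[[0.8,1,0.1],[0,0,0.6]],[[0.8,1,0.1],[0,0,0.6]],[[0.8,1,0.1],[0,0,0.6]],[[0.8,1,0.1],[0,0,0.6]],[[0.8,1,0.1],[0,0,0.6]],[[0.8,1,0.1],[0,0,0.6]],[[0.8,1,0.1],[0,0,0.6]],[[0.8,1,0.1],[0,0,0.6]]], hand=1)

```text
time: 2.85
tool_pos: [449.3, -138.8, 255.2]
tcp_rot: [3.141, 0.0, 1.319]
contact_force: [0.5, 0.0, 0.0]
grip_width: 92.3
finger_force: 0.0
```

Call:
play_rows(rows=[[[0.8,0.9,0.1],[0,0,0]],[[0.8,0.9,0.1],[0,0,0]],[[0.8,0.9,0.1],[0,0,0]],[[0,0,0],[0,0,0]],[[0,0,0],[0,0,0]]])

```text
time: 3.48
tool_pos: [520.1, -59.1, 263.7]
tcp_rot: [-3.141, 0.0, 1.316]
contact_force: [-0.5, -0.8, 0.2]
grip_width: 92.0
finger_force: 0.0
```

```bash
python3 - <<'E'
from h import *
o=get_obs();c=capture('wrist');print({k:np.round(o[k],3).tolist() for k in ('time','joint_positions','tool_pos','tcp_rot')})
np.save('w.npy',dict(c=c,o=o),allow_pickle=True)
save('w1.png',c['frame'],1.5)
for n,z in (('bar',0),('bar_mid',22),('pedal_pad',79),('press',0),('ref_sphere',0),('cleaner',0),('bracket_a',0)):
    print(n,[(np.round(r['at']).tolist(),round(r['p'],2),np.round(onz(c,r['at'],z,o)[:2]).tolist()) for r in pinpoint(n,'wrist')[:4]])
E
```

```text
{'time': 3.475, 'joint_positions': [-0.259, 0.308, 1.448, -0.0, 1.386, -0.005], 'tool_pos': [520.148, -59.106, 263.691], 'tcp_rot': [-3.141, 0.0, 1.316]}
bar [([44.0, 65.0], 0.71, [336.0, 130.0]), ([256.0, 433.0], 0.57, [724.0, -254.0])]
bar_mid [([46.0, 50.0], 0.76, [329.0, 126.0])]
pedal_pad [([74.0, 274.0], 0.89, [562.0, 31.0])]
press [([76.0, 342.0], 0.75, [645.0, 12.0])]
ref_sphere [([206.0, 325.0], 0.94, [593.0, -144.0])]
cleaner []
bracket_a [([201.0, 210.0], 0.64, [445.0, -99.0])]
```

View pics/w1.png

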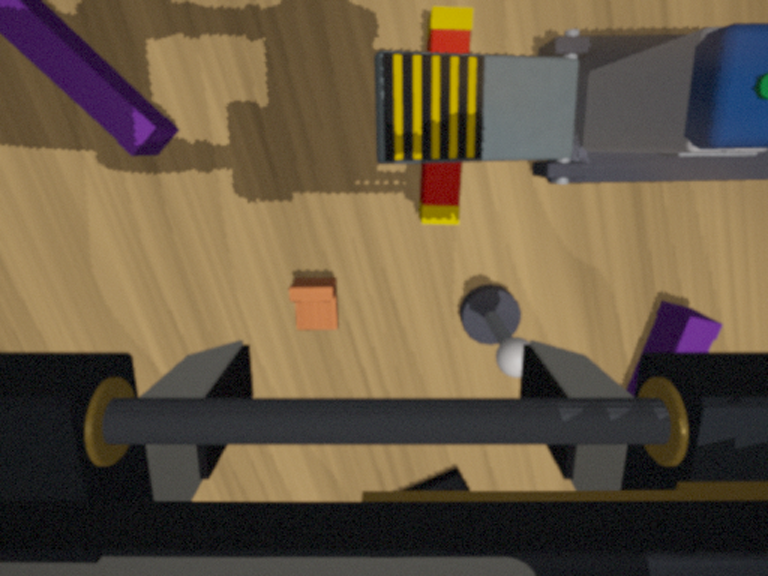

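```bash
python3 - <<'E'
from h import *
from scipy.optimize import minimize
D=np.load('w.npy',allow_pickle=True).item();c,o=D['c'],D['o'];f=c['frame']
hsv=cv2.cvtColor(f,cv2.COLOR_RGB2HSV).astype(int);H,S,V=hsv[...,0],hsv[...,1],hsv[...,2]
m=((S>170)&(V>90)&((H<6)|(H>174)|((H>22)&(H<34))))
m[:, :275]=0;m[:,325:]=0;m[160:]=0
valid=np.ones_like(m);valid[33:111]=0
print('rows',np.where((m&valid).any(1))[0][[0,-1]])
def box(p):
    x,y,t=p;R=np.array([[np.cos(t),-np.sin(t)],[np.sin(t),np.cos(t)]])
    return np.array([[*(R@[sx*14,sy*75]+[x,y]),z] for sx in(-1,1) for sy in(-1,1) for z in(0,44)])
def cost(p):
    h=cv2.convexHull(proj(c,box(p),o).astype(np.float32)).reshape(-1,2)
    s=np.zeros((384*4,512*4),np.uint8);cv2.fillConvexPoly(s,np.int32(np.round((h+.5)*4)),1)
    s=cv2.resize(s.astype(np.float32),(512,384),interpolation=cv2.INTER_AREA)
    return np.abs(s-m)[valid].sum()
r=min((minimize(cost,[582,20+d,-.23],method='Nelder-Mead',options=dict(initial_simplex=[[582,20+d,-.23],[590,20+d,-.23],[582,30+d,-.23],[582,20+d,-.15]])) for d in(-5,5)),key=lambda r:r.fun)
print('bar',r.x.round(3),r.fun,(m&valid).sum())
p=r.x;u=np.array([-np.sin(p[2]),np.cos(p[2])]);print('ends',(p[:2]+75*u).round(),(p[:2]-75*u).round())
# press pose from pedal corners
px=np.array([[377,53],[384,163]])/1.5
W=np.array([onz(c,q[::-1],87,o)[:2] for q in px]);print('front edge',W.round(),np.linalg.norm(W[0]-W[1]),'yaw',np.arctan2(-(W[0]-W[1])[0],(W[0]-W[1])[1]))
px=np.array([[578,57],[578,163]])/1.5
W2=np.array([onz(c,q[::-1],44,o)[:2] for q in px]);print('hinge edge',W2.round(),np.linalg.norm(W2[0]-W2[1]))
d=W2.mean(0)-W.mean(0);print('yaw',np.arctan2(d[1],d[0]),np.linalg.norm(d))
for n in('tray',):
  for cm in('top','side'):
    cc=capture(cm);rr=trace(n,cm)[0];mk=rr['mask'].copy()
    def tb(p,zz=30):
        x,y,t=p;R=np.array([[np.cos(t),-np.sin(t)],[np.sin(t),np.cos(t)]])
        return np.array([[*(R@[sx*105,sy*60]+[x,y]),z] for sx in(-1,1) for sy in(-1,1) for z in(0,30)])
    def tc(p):
        h=cv2.convexHull(proj(cc,tb(p)).astype(np.float32)).reshape(-1,2)
        s=np.zeros((384*4,512*4),np.uint8);cv2.fillConvexPoly(s,np.int32(np.round((h+.5)*4)),1)
        return np.abs(cv2.resize(s.astype(np.float32),(512,384),interpolation=cv2.INTER_AREA)-mk).sum()
    q=minimize(tc,[440,366,.1],method='Nelder-Mead',options=dict(initial_simplex=[[440,366,.1],[450,366,.1],[440,376,.1],[440,366,.2]]));print('tray',cm,q.x.round(3),q.fun,mk.sum())
E
```

```text
rows [  4 149]
bar [ 5.8592e+02  1.9790e+01 -2.8700e-01] 320.0 1596
ends [607.  92.] [565. -52.]
front edge [[548.  69.]
 [536.   3.]] 66.65233345934769 yaw -0.19104099047983597
hinge edge [[686.  38.]
 [674. -34.]] 72.76625686736395
yaw -0.242105278501053 142.00058076614127
tray top [4.40465e+02 3.69421e+02 1.15000e-01] 112.6875 4514
tray side [4.41780e+02 3.68722e+02 1.23000e-01] 125.4375 4594
```

The left wrist view shows the bar running from (row 5, col 300) to (row 149, col 293), the pedal over its middle, the sphere at (206,325) and bracket_a at (201,210).

- **Measured:** the bar's centre is about (586, 20) with yaw -0.29, and its right overhang is about 45 mm. The tray is at (441, 369) with yaw 0.12.
- **Plan:** grip the right overhang with the tool leaning 16° outward, drag the bar out towards the robot, then regrasp it at the middle.

Call:
play_rows(rows=[[[0.333,0.167,-0.99],[0.384,-0.114,-0.046]],[[0.333,0.167,-0.99],[0.384,-0.114,-0.046]],[[0.333,0.167,-0.99],[0.384,-0.114,-0.046]],[[0.333,0.167,-0.99],[0.384,-0.114,-0.046]],[[0.333,0.167,-0.99],[0.384,-0.114,-0.046]],[[0,0,0],[0,0,0]],[[0,0,0],[0,0,0]]])

```text
time: 4.95
tool_pos: [570.9, -34.0, 116.5]
tcp_rot: [3.135, -0.279, 1.285]
contact_force: [-0.4, 0.4, 0.8]
grip_width: 91.9
finger_force: 0.0
```

```bash
python3 - <<'E'
from h import *
from scipy.spatial.transform import Rotation as R
o=get_obs();c=capture('wrist');print({k:np.round(o[k],3).tolist() for k in ('time','joint_positions','tool_pos','tcp_rot')})
M=R.from_euler('xyz',o['tcp_rot']).as_matrix();print(M.round(3))
save('w2.png',c['frame'],1.2)
# where the planned grasp line & pads project
u=np.array([.283,.959]);n=np.array([.958,-.286]);b=np.array([586,20])
P=[[*(b-75*u+s*14*n),44] for s in(-1,1)]+[[*(b+75*u+s*14*n),44] for s in(-1,1)]
print('bar corners px x1.2',(proj(c,P,o)*1.2).round().tolist())
E
```

```text
{'time': 4.95, 'joint_positions': [-0.354, 0.514, 1.593, 0.319, 1.069, -0.226], 'tool_pos': [570.89, -33.994, 116.483], 'tcp_rot': [3.135, -0.279, 1.285]}
[[ 0.271  0.959  0.084]
 [ 0.922 -0.284  0.262]
 [ 0.275  0.006 -0.961]]
bar corners px x1.2 [[283.0, 305.0], [328.0, 305.0], [283.0, 64.0], [328.0, 64.0]]
```

View pics/w2.png

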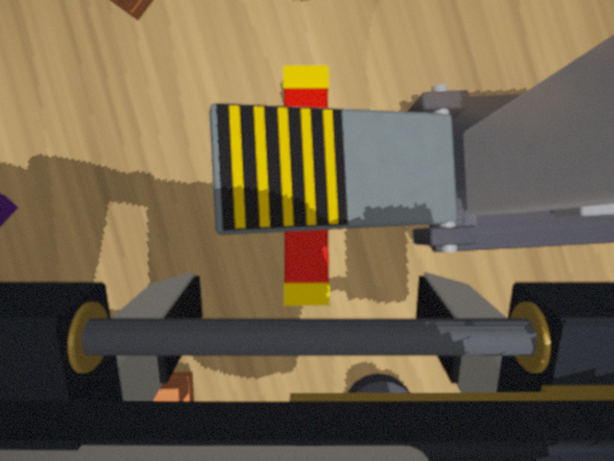

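The bar's ends show at rows 64 and 305 and its sides at cols 283 to 328, exactly where the model predicts. The fingers straddle it symmetrically. Descending and gripping.

Call:
play_rows(rows=[[[0,0,-0.7],[0,0,0]],[[0,0,-0.7],[0,0,0]],[[0,0,-0.6],[0,0,0]],[[0,0,-0.5],[0,0,0]],[[0,0,-0.4],[0,0,0]],[[0,0,0],[0,0,0]],[[0,0,0],[0,0,0]]])

```text
time: 5.88
tool_pos: [570.9, -33.9, 29.0]
tcp_rot: [3.135, -0.28, 1.285]
contact_force: [0.3, 0.8, 0.1]
grip_width: 91.6
finger_force: 0.0
```

Call:
play_rows(rows=[[[0,0,0],[0,0,0]],[[0,0,0],[0,0,0]],[[0,0,0],[0,0,0]],[[0,0,0],[0,0,0]],[[0,0,0],[0,0,0]],[[0,0,0],[0,0,0]]], hand=-1)

```text
time: 6.62
tool_pos: [570.5, -33.8, 28.4]
tcp_rot: [3.136, -0.28, 1.284]
contact_force: [-0.2, -0.8, -0.3]
grip_width: 36.4
finger_force: 0.0
```

Call:
play_rows(rows=[[[0,0,0],[0,0,0]],[[0,0,0],[0,0,0]],[[0,0,0],[0,0,0]],[[0,0,0],[0,0,0]]])

```text
time: 7.12
tool_pos: [570.5, -33.7, 28.4]
tcp_rot: [3.137, -0.28, 1.285]
contact_force: [-0.2, 0.4, 0.2]
grip_width: 27.4
finger_force: 30.0
```

Call:
play_rows(rows=[[[-0.2,0.06,0.03],[0,0,0]],[[-0.3,0.09,0.03],[0,0,0]],[[-0.4,0.12,0],[0,0,0]],[[-0.5,0.15,0],[0,0,0]],[[-0.5,0.15,0],[0,0,0]],[[-0.5,0.15,0],[0,0,0]],[[-0.5,0.15,0],[0,0,0]],[[-0.5,0.15,0],[0,0,0]],[[-0.5,0.15,0],[0,0,0]],[[-0.5,0.15,0],[0,0,0]],[[-0.5,0.15,0],[0,0,0]],[[0,0,0],[0,0,0]]])

```text
time: 8.62
tool_pos: [422.0, 10.9, 30.3]
tcp_rot: [3.138, -0.28, 1.284]
contact_force: [-0.4, 0.6, -0.9]
grip_width: 27.6
finger_force: 30.0
```

Call:
play_rows(rows=[[[0,0,-0.06],[0,0,0]],[[0,0,0],[0,0,0]]])

```text
time: 8.88
tool_pos: [424.1, 10.0, 28.4]
tcp_rot: [3.136, -0.279, 1.284]
contact_force: [-0.8, -0.1, -0.6]
grip_width: 27.5
finger_force: 30.0
```

Call:
play_rows(rows=[[[0,0,0],[0,0,0]],[[0,0,0],[0,0,0]],[[0,0,0],[0,0,0]],[[0,0,0],[0,0,0]]], hand=1)

```text
time: 9.38
tool_pos: [423.6, 10.3, 28.5]
tcp_rot: [3.136, -0.28, 1.285]
contact_force: [-0.7, -0.7, -0.1]
grip_width: 62.9
finger_force: 0.0
```

Call:
play_rows(rows=[[[0,0,0.8],[0,0,0]],[[0,0,1],[0,0,0]],[[0,0,1],[-0.64,0.19,0]],[[0,0,1],[-0.64,0.19,0]],[[0,0,0],[-0.64,0.19,0]],[[0,0,0],[0,0,0]],[[0,0,0],[0,0,0]]])

```text
time: 10.25
tool_pos: [423.0, 10.5, 141.9]
tcp_rot: [3.139, -0.001, 1.285]
contact_force: [1.1, 0.5, -0.6]
grip_width: 91.6
finger_force: 0.0
```

```bash
cat > fb.py <<'E'
from h import *
from scipy.optimize import minimize
def fit(cm,g,z0=0,o=None,c=None):
    c=c or capture(cm);f=c['frame']
    hsv=cv2.cvtColor(f,cv2.COLOR_RGB2HSV).astype(int);H,S,V=hsv[...,0],hsv[...,1],hsv[...,2]
    m=((S>150)&(V>60)&((H<6)|(H>174)|((H>20)&(H<34))))
    def box(p):
        x,y,t=p;R=np.array([[np.cos(t),-np.sin(t)],[np.sin(t),np.cos(t)]])
        return np.array([[*(R@[sx*14,sy*75]+[x,y]),z] for sx in(-1,1) for sy in(-1,1) for z in(z0,z0+44)])
    c0=proj(c,box(g),o);lo=c0.min(0)-25;hi=c0.max(0)+25
    yy,xx=np.mgrid[:384,:512];m&=(xx>lo[0])&(xx<hi[0])&(yy>lo[1])&(yy<hi[1])
    n,l,st,_=cv2.connectedComponentsWithStats(m.astype(np.uint8));m=l==1+np.argmax(st[1:,4])
    def cost(p):
        h=cv2.convexHull(proj(c,box(p),o).astype(np.float32)).reshape(-1,2)
        s=np.zeros((384*4,512*4),np.uint8);cv2.fillConvexPoly(s,np.int32(np.round((h+.5)*4)),1)
        return np.abs(cv2.resize(s.astype(np.float32),(512,384),interpolation=cv2.INTER_AREA)-m).sum()
    g=np.array(g,float);r=minimize(cost,g,method='Nelder-Mead',options=dict(initial_simplex=[g,g+[8,0,0],g+[0,8,0],g+[0,0,.1]]))
    return r.x.round(3),round(float(r.fun)),int(m.sum())
E
python3 - <<'E'
from fb import *
o=get_obs();print({k:np.round(o[k],3).tolist() for k in ('time','joint_positions','tool_pos','tcp_rot','grip_width')})
print(fit('wrist',[438,64,-.287],0,o));
for cm in('top','side'):print(cm,fit(cm,[438,64,-.287]))
E
```

```text
{'time': 10.25, 'joint_positions': [-0.158, 0.244, 1.904, 0.001, 0.99, 0.128], 'tool_pos': [422.986, 10.459, 141.926], 'tcp_rot': [3.139, -0.001, 1.285], 'grip_width': 91.573}
(array([ 4.36305e+02,  4.92600e+01, -2.81000e-01]), 1515, 5539)
top (array([ 4.43322e+02,  6.97070e+01, -2.28000e-01]), 665, 107)
side (array([ 4.39473e+02,  5.65690e+01, -1.97000e-01]), 281, 454)
```

```bash
python3 - <<'E'
from h import *
o=get_obs();c=capture('wrist');im=c['frame'].copy()
u=np.array([.283,.959]);n=np.array([.958,-.286]);b=np.array([439,64])
P=proj(c,[[*(b+a*75*u+s*14*n),44] for a,s in((-1,-1),(-1,1),(1,1),(1,-1))],o)
cv2.polylines(im,[np.int32(P.round())],True,(0,255,0),1);save('w3.png',im,1.2)
E
```

```text
(no output)
```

View pics/w3.png

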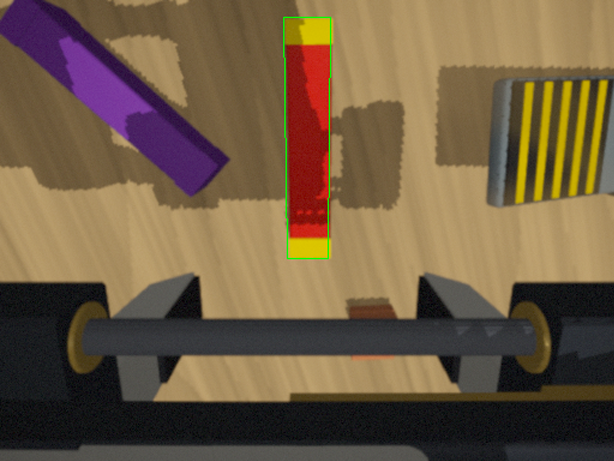

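The overlay fits the bar exactly: it lies clear of the pedal at (439, 64), cols 285 to 331 and rows 17 to 258. A purple bar's corner at (228,158) is close, so I'll use a partial opening and grasp slightly left of the middle.

Call:
play_rows(rows=[[[0.21,0.7,0],[0,0,0]],[[0.21,0.7,0],[0,0,0]],[[0.21,0.7,0],[0,0,0]],[[0,0,0],[0,0,0]],[[0,0,0],[0,0,0]],[[0,0,0],[0,0,0]]], hand=0)

```text
time: 11.2
tool_pos: [442.2, 72.6, 142.4]
tcp_rot: [3.137, 0.0, 1.283]
contact_force: [0.0, -0.2, 0.2]
grip_width: 45.9
finger_force: 0.0
```

Call:
play_rows(rows=[[[0,0,-0.7],[0,0,0]],[[0,0,-0.7],[0,0,0]],[[0,0,-0.7],[0,0,0]],[[0,0,-0.7],[0,0,0]],[[0,0,-0.6],[0,0,0]],[[0,0,-0.5],[0,0,0]],[[0,0,0],[0,0,0]],[[0,0,0],[0,0,0]]])

```text
time: 12.2
tool_pos: [442.8, 73.0, 25.9]
tcp_rot: [3.136, -0.0, 1.284]
contact_force: [-0.1, 0.3, 0.5]
grip_width: 46.2
finger_force: 0.0
```

Call:
play_rows(rows=[[[0,0,0],[0,0,0]],[[0,0,0],[0,0,0]],[[0,0,0],[0,0,0]],[[0,0,0],[0,0,0]],[[0,0,0],[0,0,0]],[[0,0,0],[0,0,0]]], hand=-1)

```text
time: 12.95
tool_pos: [442.6, 73.3, 25.8]
tcp_rot: [3.136, -0.0, 1.285]
contact_force: [-2.0, -0.0, 5.6]
grip_width: 27.5
finger_force: 30.0
```

Call:
play_rows(rows=[[[0,0,0.5],[0,0,0]],[[0,0,0.9],[0,0,0]],[[0,0,0.9],[0,0,0]],[[0,0,0.9],[0,0,0]],[[0,0,0],[0,0,0]]])

```text
time: 13.58
tool_pos: [443.5, 73.3, 122.6]
tcp_rot: [3.134, -0.001, 1.284]
contact_force: [-0.0, 0.6, -1.9]
grip_width: 27.5
finger_force: 30.0
```

Call:
play_rows(rows=[[[0.02,0.5,0],[0,0,-0.5]],[[0.02,0.9,0],[0,0,-0.8]],[[0.02,0.9,0],[0,0,-0.8]],[[0.02,0.9,0],[0,0,-0.8]],[[0.02,0.9,0],[0,0,-0.8]],[[0.02,0.9,0],[0,0,-0.8]],[[0.02,0.9,0],[0,0,-0.8]],[[0.02,0.9,0],[0,0,-0.8]],[[0.02,0.9,0],[0,0,-0.8]],[[0.02,0.9,0],[0,0,-0.8]],[[0.02,0.8,0],[0,0,-0.65]],[[0.05,0.5,0],[0,0,0]]])

```text
time: 15.08
tool_pos: [449.7, 370.9, 119.6]
tcp_rot: [3.136, 0.003, 0.12]
contact_force: [-0.7, 0.4, -1.0]
grip_width: 27.7
finger_force: 30.0
```

Call:
play_rows(rows=[[[0,0,0],[0,0,0]],[[0,0,0],[0,0,0]],[[0,0,0],[0,0,0]]])

```text
time: 15.45
tool_pos: [450.6, 369.5, 121.4]
tcp_rot: [3.137, 0.0, 0.118]
contact_force: [-0.2, -0.6, -2.2]
grip_width: 27.6
finger_force: 30.0
```

```bash
python3 - <<'E'
from h import *
o=get_obs();c=capture('wrist');print({k:np.round(o[k],3).tolist() for k in ('time','joint_positions','tool_pos','tcp_rot','grip_width')})
im=c['frame'].copy();t=.119;e=np.array([np.cos(t),np.sin(t)]);f=np.array([-e[1],e[0]]);b=np.array([441,369])
for z,h,w in((30,105,60),(5,100,55)):
    P=proj(c,[[*(b+a*h*e+s*w*f),z] for a,s in((-1,-1),(-1,1),(1,1),(1,-1))],o);cv2.polylines(im,[np.int32(P.round())],True,(0,255,0),1)
save('w4.png',im,1.2)
E
```

```text
{'time': 15.45, 'joint_positions': [0.558, 0.538, 1.494, -0.005, 1.113, 2.012], 'tool_pos': [450.624, 369.468, 121.407], 'tcp_rot': [3.137, 0.0, 0.118], 'grip_width': 27.553}
```

View pics/w4.png

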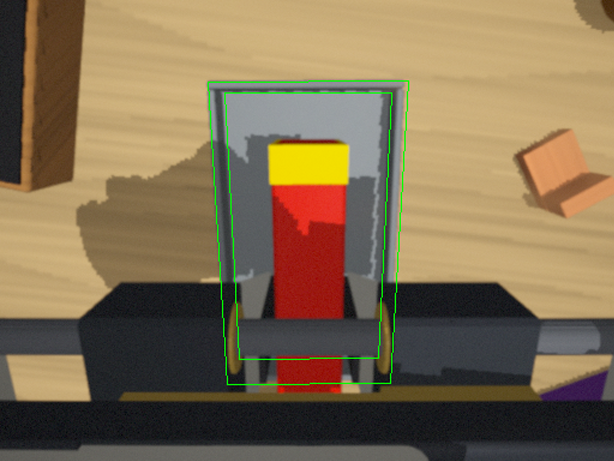

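The tray outline matches and the bar hangs centred and parallel above it. Lowering slowly.

Call:
play_rows(rows=[[[0,0,-0.7],[0,0,0]],[[0,0,-0.7],[0,0,0]],[[0,0,-0.6],[0,0,0]],[[0,0,-0.4],[0,0,0]],[[0,0,-0.3],[0,0,0]],[[0,0,-0.15],[0,0,0]],[[0,0,-0.08],[0,0,0]],[[0,0,-0.05],[0,0,0]],[[0,0,0],[0,0,0]]])

```text
time: 16.62
tool_pos: [450.6, 370.4, 32.3]
tcp_rot: [3.137, -0.0, 0.119]
contact_force: [-0.1, 0.0, -1.1]
grip_width: 27.4
finger_force: 30.0
```

Call:
play_rows(rows=[[[0,0,-0.05],[0,0,0]],[[0,0,0],[0,0,0]],[[0,0,0],[0,0,0]]])

```text
time: 17.0
tool_pos: [450.7, 370.5, 30.9]
tcp_rot: [3.137, -0.001, 0.119]
contact_force: [1.1, 0.8, 1.7]
grip_width: 27.6
finger_force: 30.0
```

Call:
play_rows(rows=[[[0,0,0],[0,0,0]],[[0,0,0],[0,0,0]],[[0,0,0],[0,0,0]],[[0,0,0],[0,0,0]],[[0,0,0],[0,0,0]]], hand=0.05)

```text
time: 17.62
tool_pos: [450.5, 370.3, 30.5]
tcp_rot: [3.137, 0.0, 0.119]
contact_force: [0.3, -0.6, -0.0]
grip_width: 48.2
finger_force: 0.0
```

Call:
play_rows(rows=[[[0,0,0.3],[0,0,0]],[[0,0,0.6],[0,0,0]],[[0,0,1],[0,0,0]],[[0,0,1],[0,0,0]],[[0,0,1],[0,0,0]],[[0,0,1],[0,0,0]],[[-0.8,0,0],[0,0,0]],[[-0.8,0,0],[0,0,0]],[[0,0,0],[0,0,0]]])

```text
time: 18.75
tool_pos: [401.4, 370.4, 178.4]
tcp_rot: [3.137, -0.0, 0.12]
contact_force: [-0.3, -0.0, 0.3]
grip_width: 47.8
finger_force: 0.0
```

```bash
python3 - <<'E'
from fb import *
o=get_obs();print({k:np.round(o[k],3).tolist() for k in ('time','joint_positions','tool_pos','tcp_rot','grip_width')})
c=capture('wrist');print(fit('wrist',[441,369,.119-np.pi/2],5,o,c))
c=capture('top')
for cm in('top','side'):
    c=capture(cm)
    for n,z in(('bracket_a',0),('cleaner',0),('ref_sphere',0),('pedal_pad',79),('bar_mid',27)):
        print(cm,n,[(round(r['p'],2),np.round(onz(c,r['at'],z)[:2]).tolist()) for r in pinpoint(n,cm)[:3]])
E
```

```text
{'time': 18.75, 'joint_positions': [0.607, 0.417, 1.526, -0.004, 1.2, 2.06], 'tool_pos': [401.418, 370.436, 178.446], 'tcp_rot': [3.137, -0.0, 0.12], 'grip_width': 47.819}
(array([439.779, 370.436,  -1.446]), 1337, 4310)
top bracket_a [(0.7, [439.0, -103.0]), (0.65, [506.0, 198.0])]
top cleaner [(0.8, [627.0, 176.0]), (0.74, [436.0, -374.0])]
top ref_sphere [(0.94, [595.0, -142.0])]
top pedal_pad [(0.76, [568.0, 26.0])]
top bar_mid [(0.98, [329.0, 125.0]), (0.84, [437.0, 379.0]), (0.55, [723.0, -253.0])]
side bracket_a [(0.51, [509.0, 210.0])]
side cleaner [(0.9, [630.0, 178.0]), (0.2, [434.0, 360.0])]
side ref_sphere [(0.61, [436.0, 359.0])]
side pedal_pad [(0.87, [574.0, 25.0])]
side bar_mid [(0.96, [720.0, -219.0]), (0.74, [326.0, 128.0]), (0.71, [435.0, 368.0])]
```

The bar lies let go in the tray at about (440, 370), and the bystanders are where they were. Next I'll go over the pedal pad at about (567, 29) with shut fingers, tool x along the press.

Call:
play_rows(rows=[[[0.46,-0.95,0],[0,0,-0.215]],[[0.46,-0.95,0],[0,0,-0.215]],[[0.46,-0.95,0],[0,0,-0.215]],[[0.46,-0.95,0],[0,0,-0.215]],[[0.46,-0.95,0],[0,0,-0.215]],[[0.46,-0.95,0],[0,0,-0.215]],[[0.46,-0.95,0],[0,0,-0.215]],[[0.46,-0.95,0],[0,0,-0.215]],[[0.46,-0.95,0],[0,0,-0.215]],[[0.46,-0.95,0],[0,0,-0.215]],[[0.46,-0.95,0],[0,0,-0.215]],[[0.46,-0.95,0],[0,0,-0.215]]], hand=-1)

```text
time: 20.95
tool_pos: [568.5, 27.3, 177.6]
tcp_rot: [3.137, 0.0, -0.243]
contact_force: [1.2, 0.2, -0.7]
grip_width: 0.5
finger_force: 0.0
```

Call:
play_rows(rows=[[[0,0,0],[0,0,0]],[[0,0,0],[0,0,0]],[[0,0,0],[0,0,0]]])

```text
time: 21.32
tool_pos: [567.7, 29.3, 177.6]
tcp_rot: [3.137, 0.0, -0.24]
contact_force: [0.6, 0.5, 0.2]
grip_width: 0.0
finger_force: 0.0
```

```bash
python3 - <<'E'
from h import *
o=get_obs();c=capture('wrist');print({k:np.round(o[k],3).tolist() for k in ('time','joint_positions','tool_pos','tcp_rot','grip_width')})
print([(np.round(r['at']),round(r['p'],2),np.round(onz(c,r['at'],79,o)[:2]).tolist()) for r in pinpoint('pedal_pad','wrist')[:3]])
im=c['frame'].copy();q=proj(c,[[567,29,79],[*o['tool_pos'][:2],79]],o);
for p,k in zip(q,((0,255,0),(255,0,255))):cv2.circle(im,tuple(np.int32(p)),4,k,1)
save('w5.png',im,1.2)
c=capture('side');save('s5.png',c['frame'][100:290,130:370],2.5)
E
```

```text
{'time': 21.325, 'joint_positions': [-0.081, 0.457, 1.464, -0.005, 1.222, 1.732], 'tool_pos': [567.746, 29.265, 177.634], 'tcp_rot': [3.137, 0.0, -0.24], 'grip_width': 0.007}
[(array([191., 254.]), 0.57, [569.0, 32.0])]
```

View pics/w5.png

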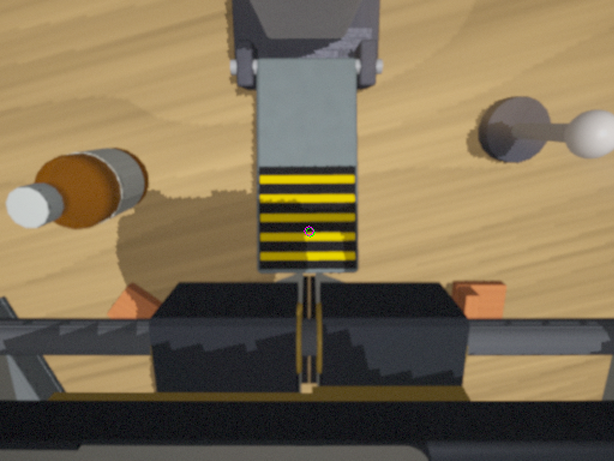

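View pics/s5.png

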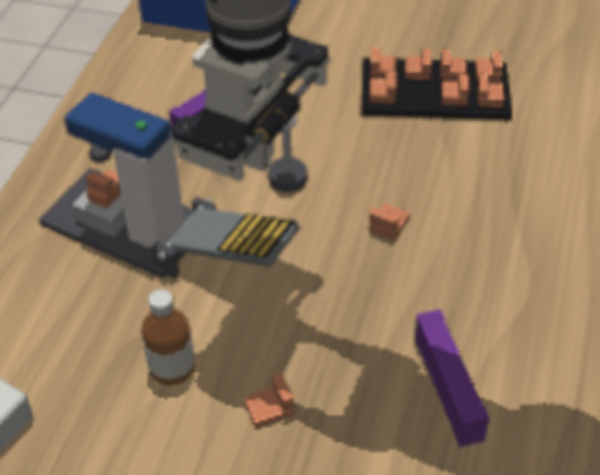

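The pressing point (309,231) lies on the tread's middle line, the sphere and bottle are clear on both sides, and under the pedal is empty. Descending and pressing.

Call:
play_rows(rows=[[[0,0,-0.8],[0,0,0]],[[0,0,-0.8],[0,0,0]],[[0,0,-0.6],[0,0,0]],[[0,0,-0.4],[0,0,0]],[[0,0,-0.2],[0,0,0]],[[0,0,-0.2],[0,0,0]],[[0,0,-0.2],[0,0,0]],[[0,0,0],[0,0,0]]])

```text
time: 22.48
tool_pos: [568.0, 28.3, 81.3]
tcp_rot: [3.137, 0.001, -0.242]
contact_force: [0.6, -1.1, 0.3]
grip_width: 0.2
finger_force: 0.0
```

Call:
play_rows(rows=[[[0,0,-0.1],[0,0,0]],[[0,0,-0.1],[0,0,0]],[[0,0,-0.1],[0,0,0]],[[0,0,-0.1],[0,0,0]],[[0,0,-0.1],[0,0,0]],[[0,0,0],[0,0,0]],[[0,0,0],[0,0,0]]])

```text
time: 23.35
tool_pos: [568.2, 28.3, 66.9]
tcp_rot: [3.137, -0.0, -0.242]
contact_force: [-1.0, 0.5, 4.4]
grip_width: 0.4
finger_force: 2.3
```

```bash
python3 - <<'E'
from h import *
o=get_obs();print(o['tool_pos'],o['contact_force'],o['tau'],o['moment'])
b=capture('side');w=capture('wrist')
im=b['frame'].copy()
x=im[130:250,170:330];y=w['frame'][40:280,90:410]
save('s6.png',np.hstack([cv2.resize(x,None,fx=2.5,fy=2.5,interpolation=cv2.INTER_CUBIC),cv2.resize(y,(400,300))]),1)
E
```

```text
[568.17930832  28.29838608  66.86028316] [-0.99891057  0.54399001  4.38700731] [-2.39625480e-01 -4.80007088e+01 -1.97292584e+01 -4.58558486e-02
 -7.18278307e-01  1.81665429e-03] [0.1529362  0.30576591 0.0625305 ]
```

View pics/s6.png

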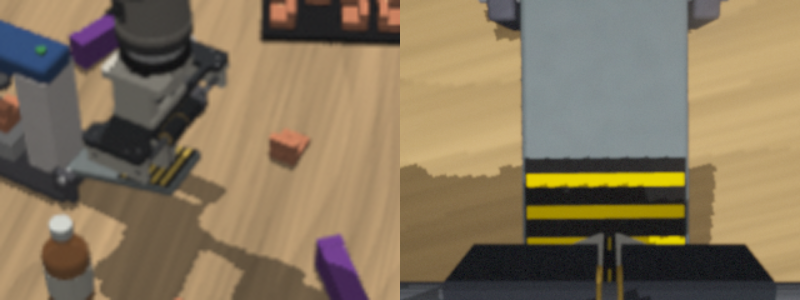

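```bash
python3 - <<'E'
from h import *
o=get_obs()
v=np.array([.24,.971]);n=np.array([.971,-.24]);O=np.array([567,29])+82*n
def ped(s,y,a,top=6):  # s from hinge
    x=30-s*np.cos(a)-top*np.sin(a)*-1*0; z=38+s*np.sin(a)+top*np.cos(a)
    return [*(O+(30-s*np.cos(a)+top*np.sin(a))*n+y*v),z]
c=capture('side')
for a in(.3,.17,.04):print(a,'side corners(L,R),hinge',proj(c,[ped(145,35,a),ped(145,-35,a),ped(118,0,a)]).round(1).tolist(),np.round(ped(118,0,a),1))
print([(np.round(r['at']).tolist(),round(r['p'],2)) for r in pinpoint('pedal_pad','side')])
m=trace('pedal','side')
for r in m[:1]:
    P=np.argwhere(r['mask']);print('mask',P.min(0),P.max(0),'front-bottom',P[P[:,0].argmax()],'rightmost',P[P[:,1].argmax()])
print('tip',proj(c,[[*o['tool_pos'][:2],o['tool_pos'][2]-14]]))
E
```

```text
0.3 side corners(L,R),hinge [[235.4, 203.0], [248.1, 187.2], [234.1, 193.7]] [568.   28.7  78.6]
0.17 side corners(L,R),hinge [[237.3, 208.1], [249.7, 192.2], [235.6, 197.8]] [563.8  29.8  63.9]
0.04 side corners(L,R),hinge [[238.3, 212.8], [250.7, 197.0], [236.5, 201.7]] [561.5  30.4  48.7]
[([196.0, 235.0], 0.9), ([321.0, 246.0], 0.2)]
mask [189 198] [207 249] front-bottom [207 236] rightmost [192 249]
tip [[234.46110529 199.75696998]]
```

Call:
play_rows(rows=[[[0,0,-0.1],[0,0,0]],[[0,0,0],[0,0,0]]])

```text
time: 23.85
tool_pos: [568.2, 28.3, 63.8]
tcp_rot: [3.137, -0.0, -0.242]
contact_force: [-2.3, -0.0, 5.5]
grip_width: 0.6
finger_force: 2.5
```

Call:
play_rows(rows=[[[0,0,-0.1],[0,0,0]],[[0,0,0],[0,0,0]]])

```text
time: 24.1
tool_pos: [568.1, 28.4, 60.8]
tcp_rot: [3.137, 0.0, -0.242]
contact_force: [-2.1, -0.0, 5.6]
grip_width: 0.2
finger_force: 2.8
```

```bash
python3 - <<'E'
from h import *
o=get_obs();print(np.round(o['contact_force'],1),o['tool_pos'])
c=capture('side')
print([(np.round(r['at']).tolist(),round(r['p'],2)) for r in pinpoint('pedal_pad','side')])
P=np.argwhere(trace('pedal','side')[0]['mask']);print(P.max(0),P[P[:,1].argmax()])
# edges vs the first picture (side.png is 1.5x)
a=cv2.resize(cv2.imread('pics/side.png')[:,:,::-1],(512,384),interpolation=cv2.INTER_AREA)
for col in(228,232,236,240,244,246): print(col,'up',a[184:216:2,col].sum(1).tolist(),'\n   now',c['frame'][184:216:2,col].astype(int).sum(1).tolist())
E
```

```text
[-2.1 -0.   5.6] [568.08603179  28.36890584  60.76064706]
[([195.0, 234.0], 0.75)]
[209 250] [192 250]
228 up [442, 297, 345, 249, 324, 292, 268, 350, 222, 194, 176, 171, 141, 130, 130, 129] 
   now [102, 97, 98, 100, 98, 104, 206, 252, 269, 260, 246, 191, 265, 288, 289, 275]
232 up [416, 303, 359, 240, 337, 307, 250, 365, 240, 191, 179, 140, 131, 132, 160, 229] 
   now [88, 101, 219, 187, 165, 213, 263, 218, 137, 236, 198, 178, 215, 269, 267, 267]
236 up [450, 366, 358, 242, 327, 319, 249, 369, 266, 173, 228, 152, 177, 239, 255, 258] 
   now [132, 189, 164, 223, 253, 255, 257, 246, 145, 203, 253, 161, 185, 249, 269, 271]
240 up [473, 319, 364, 248, 320, 344, 183, 224, 264, 205, 214, 326, 339, 257, 255, 255] 
   now [86, 84, 174, 271, 349, 193, 150, 246, 195, 109, 180, 200, 244, 259, 270, 272]
244 up [486, 465, 382, 256, 180, 270, 228, 185, 244, 390, 429, 424, 422, 332, 256, 260] 
   now [335, 443, 442, 337, 336, 327, 127, 156, 198, 197, 251, 282, 432, 320, 273, 277]
246 up [464, 441, 225, 221, 266, 215, 199, 254, 382, 422, 420, 423, 432, 385, 271, 252] 
   now [444, 436, 436, 425, 324, 131, 173, 199, 217, 256, 265, 268, 391, 408, 279, 269]
```

Call:
play_rows(rows=[[[0,0,-0.1],[0,0,0]],[[0,0,-0.1],[0,0,0]],[[0,0,0],[0,0,0]]])

```text
time: 24.62
tool_pos: [567.7, 28.5, 54.7]
tcp_rot: [3.137, 0.001, -0.242]
contact_force: [-3.9, 0.5, 7.2]
grip_width: 0.6
finger_force: 3.3
```

Call:
play_rows(rows=[[[0,0,-0.1],[0,0,0]],[[0,0,0],[0,0,0]]])

```text
time: 24.88
tool_pos: [567.7, 28.5, 51.8]
tcp_rot: [3.137, 0.001, -0.242]
contact_force: [-3.1, 1.0, 8.0]
grip_width: 0.3
finger_force: 3.6
```

```bash
python3 - <<'E'
from h import *
o=get_obs();print(np.round(o['contact_force'],1),o['tool_pos'])
c=capture('side')
print([(np.round(r['at']).tolist(),round(r['p'],2)) for r in pinpoint('pedal_pad','side')])
for col in(240,244,246): print(col,'   now',c['frame'][184:216:2,col].astype(int).sum(1).tolist())
E
```

```text
[-3.1  1.   8. ] [567.65508836  28.45666021  51.826761  ]
[([199.0, 236.0], 0.96)]
240    now [106, 90, 85, 142, 202, 337, 260, 150, 173, 251, 168, 118, 186, 195, 232, 270]
244    now [108, 253, 411, 437, 363, 212, 277, 218, 113, 159, 193, 229, 368, 275, 272, 276]
246    now [307, 427, 439, 443, 420, 379, 208, 123, 183, 193, 230, 283, 443, 330, 273, 270]
```

Call:
play_rows(rows=[[[0,0,-0.1],[0,0,0]],[[0,0,0],[0,0,0]]])

```text
time: 25.22
tool_pos: [567.5, 28.5, 48.8]
tcp_rot: [3.137, 0.001, -0.242]
contact_force: [-4.8, 0.2, 8.6]
grip_width: 0.4
finger_force: 3.9
```

Call:
play_rows(rows=[[[0,0,-0.1],[0,0,0]],[[0,0,0],[0,0,0]]])

```text
time: 25.48
tool_pos: [567.4, 28.5, 45.8]
tcp_rot: [3.137, 0.002, -0.242]
contact_force: [-5.2, 0.8, 8.9]
grip_width: 0.5
finger_force: 4.2
```

Call:
play_rows(rows=[[[0,0,-0.07],[0,0,0]],[[0,0,0],[0,0,0]]])

```text
time: 25.72
tool_pos: [567.2, 28.6, 43.8]
tcp_rot: [3.137, 0.002, -0.242]
contact_force: [-4.3, 1.6, 8.9]
grip_width: 0.3
finger_force: 4.4
```

```bash
python3 - <<'E'
from h import *
o=get_obs();c=capture('wrist');print('t',o['time'],np.round(o['contact_force'],1))
for x in(0,9.5):
  T=np.array([[x,0,d] for d in(-20,-10,-5,0,5,14)],float);
  K,di=cam(c);M=np.linalg.inv(np.array(c['hand_eye']));print(x,cv2.projectPoints(T,cv2.Rodrigues(M[:3,:3])[0],M[:3,3],K,di)[0].reshape(-1,2).round(1).tolist())
g=c['frame'].astype(int).sum(2);print('cols 252-262, rows 200-262 step4');print(g[196:262:4,248:266:2])
s=capture('side');print([(np.round(r['at']).tolist(),round(r['p'],2)) for r in pinpoint('pedal_pad','side')])
for col in(240,244,246): print(col,'   now',s['frame'][184:216:2,col].astype(int).sum(1).tolist())
# pedal front edge in wrist: mask
P=np.argwhere(trace('pedal','wrist')[0]['mask']);print('pedal wrist mask',P.min(0),P.max(0))
r=np.array([P[P[:,0]==k][:,1].ptp() if 0 else np.ptp(P[P[:,0]==k][:,1]) for k in range(P[:,0].min(),P[:,0].max(),8)]);print('widths by row',r)
E
```

```text
t 25.725 [-4.3  1.6  8.9]
0 [[259.3, 260.1], [259.1, 250.8], [259.1, 246.6], [259.0, 242.6], [259.0, 238.8], [258.9, 232.5]]
9.5 [[259.3, 241.5], [259.2, 233.2], [259.1, 229.4], [259.1, 225.8], [259.0, 222.4], [258.9, 216.8]]
cols 252-262, rows 200-262 step4
[[293 296 299 297 298 295 296 294 293]
 [149 137 116 107 115 107 121 127 105]
 [ 78  72  69  96  89  83  74  83  72]
 [ 65  96  70  71  89  86  74  77  65]
 [ 71  82  58  75  74  90  87  77  83]
 [290 290 285 288 290 290 289 294 292]
 [293 293 294 294 300 294 292 291 291]
 [238 235 244 243 229 230 242 232 232]
 [265 274 214  74  76  58  47 185 277]
 [295 284 215  67  53  77  64 187 289]
 [208 278 198  69  48  63  41 160 277]
 [170 275 175  77 122 146  71 144 269]
 [170 270 179  71 136 170  59 135 272]
 [165 269 148  70 127 150  70 112 267]
 [171 239 121  58  69  79  36 102 223]
 [232 251 134  46  83  85  69  67 182]
 [279 260 114  54  58  56  71  92 197]]
[([198.0, 236.0], 0.56), ([266.0, 239.0], 0.16)]
240    now [102, 96, 96, 87, 112, 187, 294, 278, 204, 129, 226, 229, 121, 151, 190, 224]
244    now [111, 101, 205, 396, 442, 414, 216, 211, 254, 158, 119, 192, 235, 251, 274, 278]
246    now [103, 283, 427, 443, 447, 421, 303, 250, 129, 152, 194, 224, 424, 331, 274, 272]Traceback (most recent call last):
  File "<stdin>", line 10, in <module>
IndexError: list index out of range
```

```bash
cat > ang.py <<'E'
from h import *
from scipy.optimize import brentq
from scipy.signal import find_peaks
v=np.array([.24,.971]);n=np.array([.971,-.24]);O=np.array([567,29])+82*n
def ped(s,y,a,top=6): return [*(O+(30-s*np.cos(a)+top*np.sin(a))*n+y*v),38+s*np.sin(a)+top*np.cos(a)]
def edges(im,c,pose,y,a):
    # intensity along the pedal's line at lateral y, parametrised by s under angle a
    s=np.arange(60,150,.25);P=proj(c,[ped(k,y,a) for k in s],pose).astype(np.float32)
    g=cv2.remap(im.astype(np.float32),P[:,0][None],P[:,1][None],cv2.INTER_LINEAR)[0]
    return s,g[:,0]-g[:,2]  # red minus blue: yellow high
def best(im,c,pose,ref,y=-25):
    r=[]
    for a in np.arange(0,.34,.005):
        s,q=edges(im,c,pose,y,a);k=(s>70)&(s<138);r.append((np.corrcoef(q[k],ref[k])[0,1],round(.3-a,3)))
    return sorted(r)[::-1][:3]
E
python3 - <<'E'
from ang import *
c=capture('wrist');o=get_obs()
w5=cv2.resize(cv2.imread('pics/w5.png')[:,:,::-1],(512,384),interpolation=cv2.INTER_AREA)
p5=dict(tool_pos=[567.746,29.265,177.634],tcp_rot=[3.137,0,-.24])
for y in(-25,25,-28):
    s,ref=edges(w5,c,p5,y,.3);s6,q=edges(c['frame'],c,o,y,.05)
    print(y,'up stripes s',s[find_peaks(ref,prominence=60,distance=20)[0]],'now(a=.05)',s[find_peaks(q,prominence=60,distance=20)[0]],best(c['frame'],c,o,ref,y))
E
```

```text
-25 up stripes s [ 82.5   95.25 108.5  121.25 135.  ] now(a=.05) [85.  96.5] [(np.float64(0.6810589392520212), np.float64(0.17)), (np.float64(0.6810273930851484), np.float64(0.175)), (np.float64(0.6804826519105761), np.float64(0.18))]
25 up stripes s [ 83.    95.25 109.5  121.5  135.  ] now(a=.05) [84.  96.5] [(np.float64(0.6792798413025698), np.float64(0.16)), (np.float64(0.6790066800366518), np.float64(0.165)), (np.float64(0.678084169280609), np.float64(0.155))]
-28 up stripes s [ 82.25  95.5  109.   122.   134.25] now(a=.05) [83.  95.5] [(np.float64(0.6760710165345818), np.float64(0.18)), (np.float64(0.6760172284202733), np.float64(0.175)), (np.float64(0.6757950278492993), np.float64(0.185))]
```

Call:
play_rows(rows=[[[-0.05,0.01,-0.1],[0,0,0]],[[0,0,-0.1],[0,0,0]],[[0,0,0],[0,0,0]]])

```text
time: 26.35
tool_pos: [566.9, 28.7, 40.4]
tcp_rot: [3.137, -0.002, -0.241]
contact_force: [-7.8, 0.5, 25.8]
grip_width: 0.9
finger_force: 12.6
```

```bash
python3 - <<'E'
from ang import *
c=capture('wrist');o=get_obs();print(np.round(o['tool_pos'],1),np.round(o['contact_force'],1))
w5=cv2.resize(cv2.imread('pics/w5.png')[:,:,::-1],(512,384),interpolation=cv2.INTER_AREA)
p5=dict(tool_pos=[567.746,29.265,177.634],tcp_rot=[3.137,0,-.24])
for y in(-25,25):
    s,ref=edges(w5,c,p5,y,.3);print(y,best(c['frame'],c,o,ref,y)[:1])
s=capture('side');print([(np.round(r['at']).tolist(),round(r['p'],2)) for r in pinpoint('pedal_pad','side')])
for col in(240,244,246,248): print(col,'   now',s['frame'][184:216:2,col].astype(int).sum(1).tolist())
E
```

```text
[566.9  28.7  40.4] [-9.3  0.3 25.3]
-25 [(np.float64(0.6790535705957648), np.float64(0.21))]
25 [(np.float64(0.6868150811016133), np.float64(0.205))]
[([202.0, 236.0], 0.96)]
240    now [108, 99, 101, 91, 100, 134, 239, 290, 257, 146, 171, 253, 189, 115, 179, 199]
244    now [147, 94, 124, 296, 431, 427, 356, 198, 239, 226, 121, 156, 202, 225, 270, 279]
246    now [89, 152, 370, 442, 450, 451, 341, 360, 214, 112, 170, 204, 362, 287, 275, 271]
248    now [187, 391, 444, 452, 456, 453, 434, 181, 121, 189, 207, 267, 420, 357, 268, 271]
```

The force jumped to 26 N while the tool stalled at z 40, and the pad has dropped about 11 rows in the side view, so the pedal is on its stop. Holding.

Call:
play_rows(rows=[[[0,0,0],[0,0,0]],[[0,0,0],[0,0,0]],[[0,0,0],[0,0,0]],[[0,0,0],[0,0,0]],[[0,0,0],[0,0,0]],[[0,0,0],[0,0,0]],[[0,0,0],[0,0,0]],[[0,0,0],[0,0,0]],[[0,0,0],[0,0,0]],[[0,0,0],[0,0,0]],[[0,0,0],[0,0,0]],[[0,0,0],[0,0,0]]])

```text
time: 28.0
tool_pos: [566.9, 28.7, 40.4]
tcp_rot: [3.137, -0.002, -0.241]
contact_force: [-8.7, 0.4, 25.7]
grip_width: 0.6
finger_force: 12.6
```

```bash
python3 - <<'E'
from ang import *
o=get_obs();s=capture('side');print([(np.round(r['at']).tolist(),round(r['p'],2)) for r in pinpoint('pedal_pad','side')],np.round(o['contact_force'],1))
a=cv2.resize(cv2.imread('pics/side.png')[:,:,::-1],(512,384),interpolation=cv2.INTER_AREA)
# ram/copper part displacement: where is the picture changed around the press head
d=np.abs(a.astype(int)-s['frame']).sum(2)
for nm,im in(('up',a),('now',s['frame'])): 
    print(nm,[im[158:190:2,k].astype(int).sum(1).tolist() for k in(166,170,174)])
E
```

```text
[([202.0, 236.0], 0.76), ([191.0, 287.0], 0.58)] [-8.7  0.4 25.7]
up [[277, 230, 194, 319, 378, 252, 241, 200, 199, 232, 197, 237, 288, 274, 230, 226], [137, 216, 167, 189, 390, 347, 250, 240, 194, 200, 220, 188, 234, 287, 266, 229], [123, 187, 294, 402, 418, 416, 378, 219, 183, 176, 174, 187, 261, 292, 288, 248]]
now [[322, 358, 409, 418, 371, 241, 255, 209, 204, 249, 210, 247, 306, 296, 245, 239], [146, 234, 241, 241, 244, 217, 139, 238, 206, 211, 238, 203, 252, 306, 284, 244], [129, 283, 421, 367, 193, 153, 285, 229, 196, 190, 186, 197, 279, 312, 308, 270]]
```

The ram is down on the part and the pedal was held for over 1.6 s. Releasing smoothly and retreating.

Call:
play_rows(rows=[[[0,0,0.15],[0,0,0]],[[0,0,0.2],[0,0,0]],[[0,0,0.25],[0,0,0]],[[0,0,0.3],[0,0,0]],[[0,0,0.3],[0,0,0]],[[0,0,0.4],[0,0,0]],[[0,0,0.6],[0,0,0]],[[0,0,0.8],[0,0,0]],[[0,0,1],[0,0,0]],[[0,0,1],[0,0,0]],[[0,0,1],[0,0,0]],[[0,0,0],[0,0,0]]])

```text
time: 29.6
tool_pos: [566.9, 28.7, 219.3]
tcp_rot: [3.138, -0.002, -0.242]
contact_force: [0.5, 0.3, 0.2]
grip_width: 0.5
finger_force: 0.0
```

Call:
play_rows(rows=[[[-0.8,-0.5,0.3],[0,0,0]],[[-0.8,-0.5,0.3],[0,0,0]],[[-0.8,-0.5,0],[0,0,0]],[[0,0,0],[0,0,0]],[[0,0,0],[0,0,0]],[[0,0,0],[0,0,0]]])

```text
time: 30.35
tool_pos: [495.0, -16.0, 234.8]
tcp_rot: [3.137, 0.001, -0.241]
contact_force: [0.4, -0.3, -0.3]
grip_width: 0.8
finger_force: 0.0
```

```bash
python3 - <<'E'
from fb import *
o=get_obs();print(o['time'],np.round(o['tool_pos'],1),np.round(o['contact_force'],1))
for cm in('side','top'):
    c=capture(cm)
    for n,z in(('pedal_pad',79),('bar_mid',27),('bracket_a',0),('cleaner',0),('ref_sphere',0)):
        print(cm,n,[(np.round(r['at']).tolist(),round(r['p'],2),np.round(onz(c,r['at'],z)[:2]).tolist()) for r in pinpoint(n,cm)[:3]])
    print('bar fit',fit(cm,[441,369,.119-np.pi/2],5,None,c))
    if cm=='side':
        for col in(244,246,248): print(col,c['frame'][184:216:2,col].astype(int).sum(1).tolist())
E
```

```text
30.35 [495.  -16.  234.8] [ 0.4 -0.3 -0.3]
side pedal_pad [([191.0, 232.0], 0.96, [577.0, 22.0])]
side bar_mid [([248.0, 311.0], 0.85, [326.0, 122.0]), ([143.0, 211.0], 0.73, [733.0, -225.0]), ([320.0, 246.0], 0.67, [435.0, 371.0])]
side bracket_a [([265.0, 238.0], 0.58, [504.0, 208.0]), ([193.0, 285.0], 0.44, [443.0, -88.0])]
side cleaner [([248.0, 200.0], 0.61, [624.0, 182.0])]
side ref_sphere [([172.0, 246.0], 0.53, [584.0, -144.0])]
bar fit (array([448.16 , 369.725,  -1.44 ]), 346, 898)
244 [445, 428, 385, 268, 174, 280, 239, 321, 424, 438, 435, 432, 427, 343, 259, 265]
246 [429, 411, 239, 218, 273, 249, 341, 432, 430, 429, 427, 430, 438, 394, 271, 259]
248 [414, 417, 343, 275, 251, 386, 425, 424, 426, 429, 434, 436, 432, 430, 346, 324]
top pedal_pad []
top bar_mid [([111.0, 370.0], 0.79, [717.0, -255.0]), ([267.0, 214.0], 0.77, [329.0, 125.0]), ([222.0, 113.0], 0.71, [435.0, 375.0])]
top bracket_a [([194.0, 188.0], 0.62, [506.0, 196.0])]
top cleaner [([146.0, 193.0], 0.66, [629.0, 185.0])]
top ref_sphere [([161.0, 322.0], 0.77, [595.0, -142.0]), ([146.0, 198.0], 0.6, [630.0, 171.0])]
bar fit (array([442.098, 370.821,  -1.433]), 303, 806)
```

```bash
python3 -c "
from plant import bot
print(bot.close_job())"
```

```text
the job is handed in; nothing more can be done
None
```

I handed the job in at about 30 s: the red bar lies flat in the tray, I pushed the pedal onto its stop and held it for over 1.6 s, and it is fully up again with the bystanders unmoved. The close-out call returned no verdict; that the pedal reached its stop is my reading of a force jump to 26 N, the camera views and the ram down on the part.

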